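Lock a timber blank in the cam clamping board

ROBOT

A 6-joint arm with a two-finger parallel gripper is mounted at the origin on the work surface. World frame = base frame: x ahead of the robot, y to its left, z up, the work surface at z = 0. Lengths are in m, angles in rad, forces in N, time in s.
With the tool pointing down it reaches from about 0.3 to 0.95 m from the base axis. Payload 3.1 kg.
Tool frame: the origin (TCP) lies at the very end of the fingers, on their centre line; the grasp point (between the pads) lies 19 mm behind it; z points along the fingers, y is the line along which they close (so a half turn about z gives the same grasp; the last joint's range is limited). The gripper opens to 85 mm and grips with 20 to 120 N. Pads are 22 mm wide; open, the fingers measure 114 mm over their backs; the gripper's body (76 mm by 85 mm) begins 54 mm behind the grasp point. The pads swing forward as they close: fully open they stand 13 mm farther back than shut.
Start: joints at [1.22, 0.308, 1.634, -0, 1.2, -0.07], TCP at [0.173, 0.601, 0.231] pointing down, gripper open.
Joint ranges: [-3.06, 3.06], [-0.79, 1.96], [0.05, 2.63], [-1.19, 4.34], [0.05, 2.64], [-2.94, 2.94]. Speed limits (rad/s): [2.79, 2.79, 3.14, 3.14, 3.14, 3.14].

INTERFACE

Orientations are given as [roll, pitch, yaw] about the fixed x, y, z axes, in that order (R = Rz(yaw) Ry(pitch) Rx(roll)).
In Python, from plant import * gives the robot as it stands. The module is installed in compiled form; this text tells all that it offers.
- The arm moves only by the tool play_rows, never from a script. Its argument "motion" is one flat list of numbers, 5 for each row, row after row: the closure in counts, from 0 (fully open) to 255 (shut), then the shift along the world's x, y, z in m, then the turn about the world's z in degrees. In form: [hand, dx, dy, dz, yaw, hand, dx, dy, dz, yaw, ...]. A call has exactly 5 rows; each row is the pose to reach, as a shift and turn from the pose commanded when the call began; what a row does not reach only later rows make up. A row lasts 1/8 s, in which the tool goes at most 62.5 mm and 10.7 degrees, less where a joint would pass 70% of its speed; a pose out of reach is approached as far as the arm can. A call with a gripper value outside its range is refused whole. The fingers move at their own pace and stop on an object; the grip force is fixed at half the most. Time passes only in rows, so rows that repeat a pose let the fingers close, or fill a call up. It gives the time, the measured TCP pose, the force, the opening and the grip force at its end, in the units of the state.
- observe(): the state, without advancing time (a new reading comes with each control period).
- capture(name): name is "scene" or "top" or "wrist"; returns a dict with "img" (384x512x3 uint8, red, green, blue), "camera_matrix" (3x3 intrinsics, pixels), "rvec" (rotation vector, rad) and "tvec" (3), from world to camera coordinates, as OpenCV has them; the wrist camera has in their place "mount" (4x4, takes a point from camera to tool coordinates, whose origin is the TCP and whose axes are the flange's). Camera axes: x right, y down, z forward; pixel columns grow to the right and rows downward; lengths in m; the calibration is good to about 2 mm. A picture is of the moment at which its call begins: read the wrist's pose just before it. There is no depth.
- job_done(): hands the job in; it is judged then, once.
Trained networks look in the newest picture that a camera, given by its name, has taken for a name from the list of things; names that differ only in an ending like _2 or _b are one class to them, and where a whole thing is asked for, a point or a joint stands for the part that bears it (a point fixed in the world has none). Each returns a list of dicts, best first, with "confidence" (0 to 1); they miss things now and then, are a little off and sometimes report something else, mostly with a low value. They report only what shows in the picture. A call takes as long as a camera call. They do not tell look-alikes from the thing itself.
- silhouettes(camera, query): "region" (384x512 bool, what is visible of it) and "extent" ([centre column, centre row, width, height] in pixels, round what is visible of it).
- spot_point(camera, query): "at" ([row, column] in pixels: a listed point, or the origin of a listed thing).
The state is a dict: "t": time; "joint_positions": joint angles; "joint_vel": joint speeds; "tau": joint torques, N m; "tool_pos": TCP position; "eef_rot": TCP orientation; "wrist_force": force on the tool from outside, world axes, zero at the start; "ft_torque": the same for the moment, N m; "gripper_width": finger opening in m; "gripper_force": force on a finger pad.
Only numpy, scipy, OpenCV 4.12 (cv2) and the standard library are available. Lean on these libraries where they do the work, as an engineer would, in place of code of your own. Each camera call takes 0.05 s, during which the arm holds its last target. There are 200 camera calls.

TASK

Clamp the timber blank in the cam board for work: with the lever still standing open, push the blank along with a fingertip until its far end is home against the end stop, then with one finger swing the cam lever round clockwise (seen from above) until the cam jams the blank tight against the fence, and leave it locked. Nothing is to be picked up: only push, and leave the glue bottles, the wax tin and the pencil as they are.

Things in the scene. Friction and masses are not known exactly. Their poses are not given: they have to be found in the camera images.
- jig: Cam clamping board, screwed to the bench: grey laminated board 310 mm (its x) by 360 mm (its y), 18 mm thick. Origin at the centre of its underside, on the bench; z up. Its +x end (away from the robot) carries the end stop, its +y side the fence; the cam lever turns on a bolt at x = 30, y = 0 mm. The blank lies on the board between fence and cam, its length along x.
- fence: Wooden fence along the +y side of the board, 285 mm long (x), 25 mm wide (y), 32 mm high, fixed. Origin at the centre of its underside, on the board's top (18 mm above the bench); its face towards the blank is 12.5 mm to -y of the origin. Axes as the board's.
- stop_face (a point): Fixed point on the near face of the end stop (wooden block 30 mm along x, 95 along y, 32 high), 37 mm above the bench: where the centre of the blank's far end lies when the blank is home on the stop and tight on the fence. Axes as the board's: x runs into the stop, y into the fence.
- blank: Loose pale timber blank 160 mm long (x), 89 wide (y), 38 high, about 0.36 kg, flat on the board. Origin at the centre of its underside; its x axis points to the end stop, within 0.04 rad of the board's x. It starts 20 to 50 mm short of the stop and 2 to 6 mm off the fence; the cam closes that gap and takes out the skew.
- blank_far_end (a point): Centre of the blank's far end face (towards the stop), half-way up.
- blank_near_end (a point): Centre of the blank's near end face (towards the robot), half-way up: where to push, along the board's +x. With the blank home it lies 160 mm to -x of stop_face.
- cam_lever (a joint): Angle of the cam lever, rad; grows clockwise seen from above, range 0 to 1.75. At 0 the arm points along the board's -y (right), at 1.57 along its -x (to the robot). Starts open, 0 to 0.25. The cam meets the blank at about 0.8 and jams at about 1.25 to 1.35. A push of 10 to 15 N across the arm, 120 mm from the pivot, locks it; the jammed cam then holds by friction.
- cam_pivot (a point): Fixed point on the lever's turning axis, half-way up the lever (32 mm above the bench). The bolt and nut on it rise to 57 mm above the bench.
- lever_tip (a point): Point near the end of the lever's arm, 138 mm from the pivot, half-way up. The lever is dark hardwood, 22 to 42 mm above the bench: a round cam of radius 35 mm set 12 mm off the pivot, and a straight arm 22 to 26 mm wide with a round end of radius 14 mm at this point. Stiff: it takes about 2 N at the arm's end to move, and stays where it is left.
- glue_bottle: White glue bottle with blue nozzle, 62 mm across, 175 mm high, standing on the bench to the left of the board; origin at the centre of its underside. Leave alone.
- small_glue_bottle: The same, smaller: 52 mm across, 135 mm high, beside the other; origin at the centre of its underside. Leave alone.
- wax_tin: Low round steel tin, 76 mm across, 50 mm high, on the bench beyond the board's far end; origin at the centre of its underside. Leave alone.
- pencil: Flat carpenter's pencil, 150 mm long (x), 14 mm wide, 8 mm thick, on the bench to the right of the board; origin at the centre of its underside. Leave alone.
Not all that is in view belongs to the job. There is more than one size of the blank; the job needs the middle-sized.

How it is judged:
On the way, in this order (a step that is already met when the one before it is completed fails the run):
1. the blank's far end is home against the end stop (within 4 mm) while the lever still stands open (below 0.5 rad) (x of blank_far_end in the frame of stop_face between -0.004 and 0.004 m and value of joint cam_lever below 0.5 rad), for 0.2 s.
2. the cam lever is swung round and presses the blank on the fence with more than 8 N (value of joint cam_lever above 0.9 rad and contact force between blank and fence above 8 N), for 0.2 s.
At the end, for the whole second after the job is handed in: The blank lies flat on the board, its far end within 3 mm of the stop, its side within 2.5 mm of the fence and parallel with it within 0.025 rad; the lever is past 0.9 rad and at rest, and the blank is pressed on the fence with more than 8 N, with the robot clear (all of step 2 and x of blank_far_end in the frame of stop_face between -0.003 and 0.003 m and y of blank_far_end in the frame of stop_face between -0.0025 and 0.0025 m and angle between the x axis of blank and the x axis of jig, either way round below 0.025 rad and z of blank_far_end in the frame of stop_face below 0.003 m and velocity of joint cam_lever between -0.05 and 0.05 rad/s and linear speed of blank below 0.01 m/s); the robot touches nothing.
It fails at once if the blank is lifted more than 6 mm off the board or tipped (z of any of blank_far_end, blank_near_end in the frame of stop_face above 0.006 m or angle between blank's own z axis and vertical above 0.1 rad).
It fails at once if the glue bottle is moved more than 15 mm, or tipped (distance of glue_bottle from where it was at the start of the episode above 0.015 m or angle between glue_bottle's own z axis and vertical above 0.25 rad).
It fails at once if the small glue bottle is moved more than 15 mm, or tipped (distance of small_glue_bottle from where it was at the start of the episode above 0.015 m or angle between small_glue_bottle's own z axis and vertical above 0.25 rad).
It fails at once if the wax tin is moved more than 15 mm, or tipped (distance of wax_tin from where it was at the start of the episode above 0.015 m or angle between wax_tin's own z axis and vertical above 0.25 rad).
It fails at once if the carpenter's pencil is moved more than 15 mm, or tipped (distance of pencil from where it was at the start of the episode above 0.015 m or angle between pencil's own z axis and vertical above 0.25 rad).
It also fails if it takes over 51 s, if anything falls off the work surface, if the arm or the gripper's body presses on something with over 40 N, if the wrist force passes 120 N, or if a joint passes its speed limit or range.

## Working session

There is one attempt and no reset: what is moved stays moved. The work goes in short steps, Python scripts to look and compute and a tool call to move; the robot and the scene stay as the last step left them, time stands still between calls to the robot, and variables do not carry over. Pictures are saved under pics/ and viewed, at most 10 in all, crops included, and the job is handed in when it is done.

Besides the shell and the picture viewer there is one more tool, called after "Call:" by a JSON object that holds its "api" and its "payload", one argument or row to a line. play_rows: Moves the arm, as the interface text tells. Its arguments: {"type":"object","properties":{"motion":{"type":"array"}},"required":["motion"]}

```bash
mkdir -p pics; cat > h.py <<'E'
from plant import *
import numpy as np, cv2
def ray(c,px,z):
    R=cv2.Rodrigues(np.array(c["rvec"],float))[0];t=np.array(c["tvec"],float).ravel();K=np.array(c["camera_matrix"])
    d=R.T@np.linalg.inv(K)@np.array([px[0],px[1],1.]);o=-R.T@t
    return o+d*(z-o[2])/d[2]
def proj(c,p):
    return cv2.projectPoints(np.array([p],float),np.array(c["rvec"],float),np.array(c["tvec"],float),np.array(c["camera_matrix"]),None)[0].ravel()
def save(n,img): cv2.imwrite("pics/"+n+".png",cv2.cvtColor(img,cv2.COLOR_RGB2BGR))
E
python3 - <<'E'
from h import *
a=capture("top");b=capture("scene")
save("t0",a["img"]);save("s0",b["img"])
Z=dict(jig=0,fence=.018,stop_face=.037,blank=.018,blank_far_end=.037,blank_near_end=.037,cam_pivot=.032,lever_tip=.032,glue_bottle=0,small_glue_bottle=0,wax_tin=0,pencil=0)
for q,z in Z.items():
  for n,c in(("top",a),("scene",b)):
    for r in spot_point(n,q)[:4]:
        y,x=r["at"]; print(q,n,round(r["confidence"],2),(round(x),round(y)),ray(c,(x,y),z).round(3))
print(observe())
E
```

```text
jig top 0.68 (279, 190) [0.567 0.083 0.   ]
jig scene 0.3 (240, 230) [0.598 0.157 0.   ]
jig scene 0.21 (328, 249) [0.488 0.349 0.   ]
fence top 0.57 (233, 198) [0.538 0.22  0.018]
fence scene 0.86 (276, 229) [0.544 0.228 0.018]
fence scene 0.23 (253, 215) [0.552 0.157 0.018]
stop_face top 0.66 (249, 157) [0.657 0.176 0.037]
stop_face top 0.59 (250, 168) [0.625 0.173 0.037]
stop_face top 0.35 (254, 196) [0.541 0.156 0.037]
stop_face scene 0.65 (228, 240) [0.661 0.18  0.037]
blank top 0.96 (123, 179) [0.589 0.552 0.018]
blank top 0.75 (170, 285) [0.28  0.394 0.018]
blank top 0.64 (255, 197) [0.542 0.156 0.018]
blank top 0.64 (355, 187) [ 0.575 -0.14   0.018]
blank scene 0.87 (255, 213) [0.545 0.156 0.018]
blank scene 0.73 (372, 338) [0.612 0.558 0.018]
blank scene 0.67 (399, 221) [0.31  0.427 0.018]
blank scene 0.21 (273, 191) [0.458 0.138 0.018]
blank_far_end top 0.97 (139, 185) [0.568 0.497 0.037]
blank_far_end top 0.67 (166, 320) [0.187 0.396 0.037]
blank_far_end top 0.6 (250, 168) [0.625 0.17  0.037]
blank_far_end scene 0.88 (240, 233) [0.625 0.184 0.037]
blank_far_end scene 0.88 
[... 1230 characters left out ...]
, 'joint_positions': array([ 1.22030523e+00,  3.08113128e-01,  1.63380126e+00, -8.99347006e-06,
        1.19966958e+00, -6.96990133e-02]), 'joint_vel': array([ 1.12344492e-03, -1.31865504e-03,  4.53218334e-04,  1.00989733e-03,
        5.72996485e-05, -8.81764145e-04]), 'tau': array([ 2.14410786e-03, -4.15284812e+01, -2.77083242e+01, -4.10501764e-05,
        9.83300488e-04, -6.51894112e-06]), 'tool_pos': array([0.17323078, 0.60052705, 0.23126323]), 'eef_rot': array([3.14158457e+00, 8.96586049e-06, 2.86080383e+00]), 'wrist_force': array([-0.70276428,  0.30092595,  0.2528114 ]), 'ft_torque': array([0.0496177 , 0.00269785, 0.00090549]), 'gripper_force': 0.0, 'gripper_width': 0.08531293985876932}
```

```bash
python3 - <<'E'
import cv2
a=cv2.imread("pics/t0.png");b=cv2.imread("pics/s0.png")
cv2.imwrite("pics/t0z.png",cv2.resize(a[90:290,160:400],(720,600),interpolation=cv2.INTER_CUBIC))
E
```

```text
(no output)
```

View pics/t0.png

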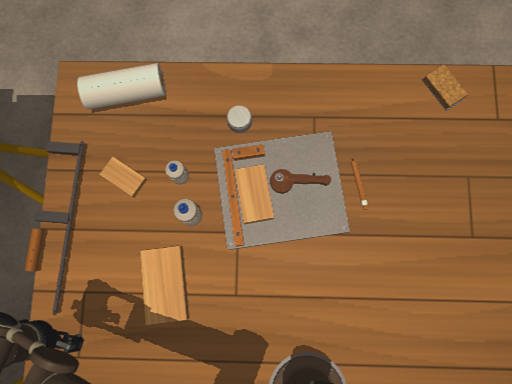

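View pics/t0z.png

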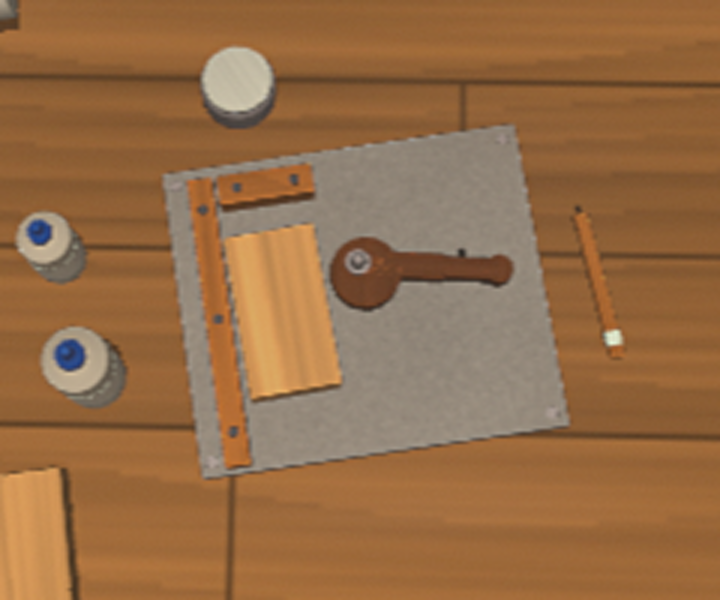

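View pics/s0.png

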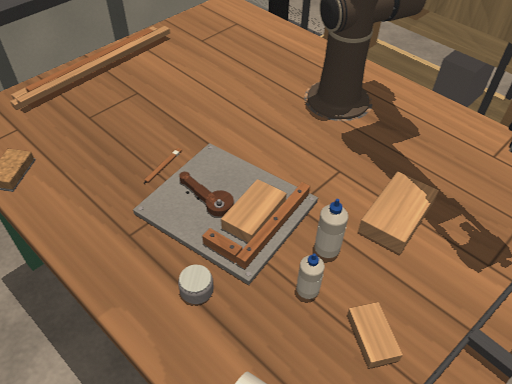

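Three blanks are in view: a small one at (123,179), a large one at (165,285), and a middle-sized one in the jig between fence and cam at (255,195). The one in the jig is the right one, and the enlarged crop confirms it. The lever is open, its tip at (327,180). A small peg stands on the far side of the arm.

```bash
python3 - <<'E'
from h import *
from scipy.optimize import least_squares
a=capture("top")
f=lambda x,y,z:ray(a,(x/3+160-.33,y/3+90-.33),z)
C=[(163,175),(514,125),(568,425),(205,478)]
P=np.array([f(*c,.018)[:2] for c in C]); L=np.array([(.155,.18),(.155,-.18),(-.155,-.18),(-.155,.18)])
def T(p,l): c,s=np.cos(p[2]),np.sin(p[2]); return l@np.array([[c,s],[-s,c]])+p[:2]
r=least_squares(lambda p:(T(p,L)-P).ravel(),[.57,.08,.1]);p=r.x;print("jig",p.round(4),(r.fun*1e3).round(1))
def inj(w): c,s=np.cos(p[2]),np.sin(p[2]); return (np.array(w)[:2]-p[:2])@np.array([[c,-s],[s,c]])
for n,q,z in[("blank corners",[(226,238),(315,224),(341,384),(252,400)],.056),("stop top near edge",[(222,208),(314,196)],.05),("fence in",[(209,180),(249,465)],.05),("tip",[(499,269)],.042),("nut",[(358,261)],.057),("tip side",[(399,280),(400,253),(478,285)],.042)]:
  for k in q: w=f(*k,z);print(n,w.round(4),"jig",inj(w).round(4))
print("pivot",T(p,np.array([[.03,0]])))
E
```

```text
jig [0.567  0.0802 0.1637] [ 1.   0.8  2.1 -0.7 -1.2 -2.6 -1.9  2.5]
blank corners [0.6162 0.2141 0.056 ] jig [0.0703 0.124 ]
blank corners [0.6315 0.1279 0.056 ] jig [0.0714 0.0365]
blank corners [0.4755 0.1006 0.056 ] jig [-0.087  0.035]
blank corners [0.4586 0.1847 0.056 ] jig [-0.0899  0.1208]
stop top near edge [0.6478 0.2193 0.05  ] jig [0.1023 0.124 ]
stop top near edge [0.6613 0.1293 0.05  ] jig [0.101  0.0331]
fence in [0.676  0.2329 0.05  ] jig [0.1324 0.1329]
fence in [0.3977 0.1863 0.05  ] jig [-0.1498  0.1322]
tip [ 0.5927 -0.0518  0.042 ] jig [ 0.0038 -0.1344]
nut [0.5951 0.0857 0.057 ] jig [0.0286 0.0009]
tip side [0.5802 0.0453 0.042 ] jig [ 0.0073 -0.0366]
tip side [0.6072 0.0444 0.042 ] jig [ 0.0338 -0.0419]
tip side [ 0.5765 -0.0313  0.042 ] jig [-0.0088 -0.1116]
pivot [[0.5966385  0.08512432]]
```

Call:
{"api": "play_rows", "payload": {
  "motion": [255,0.028,-0.052,0,5,255,0.056,-0.104,0,10,255,0.084,-0.156,0,15,255,0.112,-0.208,0,20,255,0.14,-0.26,0,25.4]
}}

```text
t: 1.98
tool_pos: [0.314, 0.339, 0.2316]
eef_rot: [3.141, 0.001, -2.975]
wrist_force: [1.0, 0.4, 0.6]
gripper_width: 0.0003
gripper_force: 0.0
```

Call:
{"api": "play_rows", "payload": {
  "motion": [255,0.028,-0.051,0,0,255,0.056,-0.102,-0.01,0,255,0.084,-0.153,-0.03,0,255,0.108,-0.205,-0.06,0,255,0.108,-0.205,-0.11,0]
}}

```text
t: 2.6
tool_pos: [0.4258, 0.1329, 0.1228]
eef_rot: [-3.141, 0.008, -2.985]
wrist_force: [-0.2, -0.9, -0.4]
gripper_width: 0.0003
gripper_force: 0.0
```

Call:
{"api": "play_rows", "payload": {
  "motion": [255,0,0,-0.03,0,255,0,0,-0.06,0,255,0,0,-0.08,0,255,0,0,-0.089,0,255,0,0,-0.089,0]
}}

```text
t: 3.22
tool_pos: [0.4211, 0.1355, 0.0321]
eef_rot: [-3.142, -0.001, -2.979]
wrist_force: [0.7, 0.4, 0.5]
gripper_width: 0.0001
gripper_force: 0.0
```

```bash
python3 - <<'E'
from h import *
o=observe();print(o["tool_pos"],o["eef_rot"],o["wrist_force"])
a=capture("top");b=capture("scene")
for n,c in(("top",a),("scene",b)):
  print(n,"tcp px",proj(c,o["tool_pos"]))
  for q,z in(("blank_near_end",.037),("blank_far_end",.037),("stop_face",.037),("lever_tip",.032)):
   for r in spot_point(n,q)[:4]: print(q,round(r["confidence"],2),r["at"],ray(c,r["at"][::-1],z).round(4))
A=cv2.resize(a["img"][130:260,205:355],(400,347),interpolation=cv2.INTER_CUBIC)
B=cv2.resize(b["img"][140:280,130:320],(400,295),interpolation=cv2.INTER_CUBIC)
B=cv2.copyMakeBorder(B,0,52,0,0,cv2.BORDER_CONSTANT)
save("v1",np.hstack([A,B]))
E
```

```text
[0.42107878 0.13550325 0.03209938] [-3.14154793e+00 -7.58147192e-04 -2.97902729e+00] [0.65711274 0.40732084 0.54811214]
top tcp px [260.79123841 237.30715823]
blank_near_end 0.91 [220.2, 257.6] [0.4698 0.1456 0.037 ]
blank_near_end 0.91 [166.6, 109.1] [0.6222 0.5912 0.037 ]
blank_near_end 0.87 [245.6, 162.5] [0.3914 0.4173 0.037 ]
blank_far_end 0.91 [318.3, 165.5] [0.1902 0.3969 0.037 ]
blank_far_end 0.9 [187.6, 138.9] [0.56   0.4974 0.037 ]
blank_far_end 0.59 [168.6, 248.6] [0.6226 0.1752 0.037 ]
blank_far_end 0.19 [221.0, 260.0] [0.4676 0.1386 0.037 ]
stop_face 0.93 [155.4, 245.0] [0.6628 0.1868 0.037 ]
lever_tip 0.9 [181.3, 328.2] [ 0.5891 -0.0595  0.032 ]
scene tcp px [282.38116671 179.95283994]
blank_near_end 0.88 [238.5, 378.2] [0.4059 0.426  0.037 ]
blank_near_end 0.87 [360.5, 383.5] [0.6451 0.6036 0.037 ]
blank_near_end 0.61 [191.5, 269.8] [0.4779 0.1433 0.037 ]
blank_far_end 0.82 [232.4, 237.9] [0.6271 0.1799 0.037 ]
blank_far_end 0.75 [306.6, 361.4] [0.5801 0.5039 0.037 ]
blank_far_end 0.69 [186.0, 414.3] [0.1975 0.3945 0.037 ]
stop_face 0.74 [241.4, 228.0] [0.6619 0.1825 0.037 ]
lever_tip 0.78 [174.2, 181.1] [ 0.5959 -0.0677  0.032 ]
lever_tip 0.73 [293.1, 198.0] [0.7996 0.2341 0.032 ]
```

View pics/v1.png

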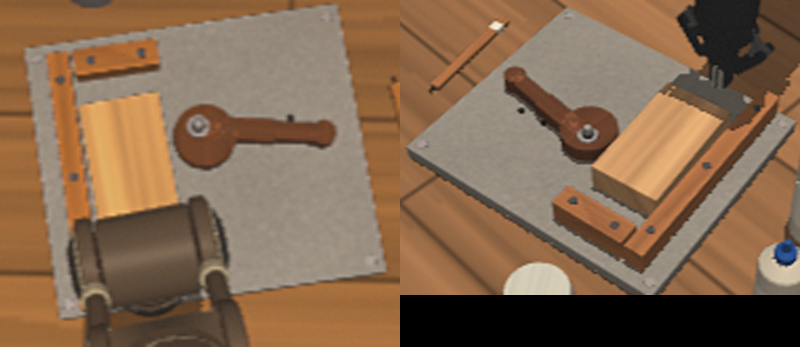

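Call:
{"api": "play_rows", "payload": {
  "motion": [255,0.01,0.0016,0,0,255,0.02,0.0033,0,0,255,0.03,0.005,0,0,255,0.04,0.0066,0,0,255,0.048,0.0079,0,0]
}}

```text
t: 4.35
tool_pos: [0.4684, 0.1432, 0.0318]
eef_rot: [-3.141, -0.004, -2.979]
wrist_force: [-3.4, -0.6, 2.9]
gripper_width: -0.0002
gripper_force: 1.7
```

Call:
{"api": "play_rows", "payload": {
  "motion": [255,0.003,0.0005,0,0,255,0.006,0.001,0,0,255,0.009,0.0015,0,0,255,0.011,0.0018,0,0,255,0.011,0.0018,0,0]
}}

```text
t: 4.97
tool_pos: [0.4807, 0.1453, 0.0323]
eef_rot: [-3.142, 0.001, -2.979]
wrist_force: [-1.1, -1.1, -0.4]
gripper_width: 0.0004
gripper_force: 0.5
```

Call:
{"api": "play_rows", "payload": {
  "motion": [255,0.001,0.0002,0,0,255,0.002,0.0003,0,0,255,0.003,0.0005,0,0,255,0.004,0.0007,0,0,255,0.004,0.0007,0,0]
}}

```text
t: 5.6
tool_pos: [0.4845, 0.146, 0.0323]
eef_rot: [3.142, 0.001, -2.979]
wrist_force: [-1.7, -0.1, -0.2]
gripper_width: -0.0
gripper_force: 1.0
```

Call:
{"api": "play_rows", "payload": {
  "motion": [255,0.0005,0,0,0,255,0.001,0.0002,0,0,255,0.0015,0.0002,0,0,255,0.002,0.0003,0,0,255,0.002,0.0003,0,0]
}}

```text
t: 6.22
tool_pos: [0.4864, 0.1462, 0.0323]
eef_rot: [-3.142, 0.0, -2.979]
wrist_force: [-2.1, 0.1, 1.8]
gripper_width: -0.0002
gripper_force: 1.3
```

Call:
{"api": "play_rows", "payload": {
  "motion": [255,0.0005,0,0,0,255,0.001,0.0002,0,0,255,0.0015,0.0002,0,0,255,0.002,0.0003,0,0,255,0.002,0.0003,0,0]
}}

```text
t: 6.85
tool_pos: [0.4884, 0.1466, 0.0323]
eef_rot: [-3.142, 0.0, -2.979]
wrist_force: [-2.6, -0.3, 1.6]
gripper_width: -0.0004
gripper_force: 1.4
```

```bash
python3 - <<'E'
from h import *
o=observe();print(o["tool_pos"],o["wrist_force"])
b=capture("scene")
for q,z in(("blank_near_end",.037),("blank_far_end",.037),("stop_face",.037)):
   for r in spot_point("scene",q)[:3]: print(q,round(r["confidence"],2),r["at"],ray(b,r["at"][::-1],z).round(4))
save("v2",cv2.resize(b["img"][160:270,180:310],(709,600),interpolation=cv2.INTER_CUBIC))
E
```

```text
[0.48839841 0.14656035 0.03228696] [-2.58251558 -0.30989406  1.55546423]
blank_near_end 0.82 [238.1, 379.5] [0.4027 0.4275 0.037 ]
blank_near_end 0.7 [357.3, 384.9] [0.6378 0.6018 0.037 ]
blank_near_end 0.61 [199.0, 263.9] [0.5071 0.1503 0.037 ]
blank_far_end 0.82 [241.2, 229.7] [0.6587 0.1849 0.037 ]
blank_far_end 0.68 [188.4, 415.3] [0.2031 0.401  0.037 ]
blank_far_end 0.57 [306.7, 361.1] [0.5807 0.5036 0.037 ]
stop_face 0.63 [242.3, 228.6] [0.6627 0.1853 0.037 ]
```

View pics/v2.png

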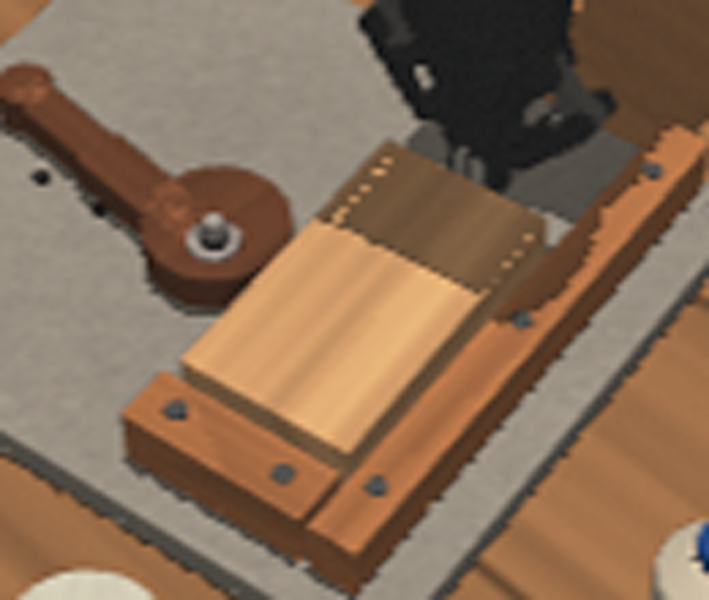

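The scene crop shows the blank almost on the stop. A thin strip of its far face is still visible at (270,410), so about 3 mm remain. I'll push on until the force rises.

Call:
{"api": "play_rows", "payload": {
  "motion": [255,0.0005,0,0,0,255,0.001,0.0002,0,0,255,0.0015,0.0002,0,0,255,0.002,0.0003,0,0,255,0.002,0.0003,0,0]
}}

```text
t: 7.68
tool_pos: [0.4904, 0.1468, 0.0323]
eef_rot: [3.142, 0.0, -2.979]
wrist_force: [-2.5, -0.7, 2.1]
gripper_width: -0.0002
gripper_force: 1.4
```

Call:
{"api": "play_rows", "payload": {
  "motion": [255,0.0005,0,0,0,255,0.001,0.0002,0,0,255,0.001,0.0002,0,0,255,0.0015,0.0002,0,0,255,0.0015,0.0002,0,0]
}}

```text
t: 8.3
tool_pos: [0.4918, 0.147, 0.0323]
eef_rot: [3.142, 0.0, -2.979]
wrist_force: [-1.7, -0.2, 1.8]
gripper_width: -0.0002
gripper_force: 1.4
```

Call:
{"api": "play_rows", "payload": {
  "motion": [255,0.0005,0,0,0,255,0.001,0.0002,0,0,255,0.0015,0.0002,0,0,255,0.0015,0.0002,0,0,255,0.0015,0.0002,0,0]
}}

```text
t: 8.93
tool_pos: [0.4926, 0.1471, 0.0322]
eef_rot: [-3.142, -0.001, -2.979]
wrist_force: [-5.6, -0.3, 3.7]
gripper_width: -0.0002
gripper_force: 2.5
```

Call:
{"api": "play_rows", "payload": {
  "motion": [255,0.0005,0,0,0,255,0.001,0.0002,0,0,255,0.0015,0.0002,0,0,255,0.0015,0.0002,0,0,255,0.0015,0.0002,0,0]
}}

```text
t: 9.55
tool_pos: [0.4926, 0.1472, 0.0318]
eef_rot: [3.142, -0.005, -2.979]
wrist_force: [-7.1, -0.6, 5.6]
gripper_width: 0.0001
gripper_force: 3.7
```

Call:
{"api": "play_rows", "payload": {
  "motion": [255,-0.02,-0.0033,0,0,255,-0.0346,-0.0057,0.005,0,255,-0.0346,-0.0057,0.04,0,255,-0.0346,-0.0057,0.08,0,255,-0.0346,-0.0057,0.1,0]
}}

```text
t: 10.18
tool_pos: [0.4629, 0.1423, 0.1354]
eef_rot: [3.141, 0.008, -2.979]
wrist_force: [-1.2, 0.6, 0.2]
gripper_width: -0.0006
gripper_force: 0.0
```

Call:
{"api": "play_rows", "payload": {
  "motion": [255,0.036,-0.036,0,-2,255,0.072,-0.072,0,-4,255,0.107,-0.107,0,-7,255,0.142,-0.142,0,-9,255,0.178,-0.178,0,-11]
}}

```text
t: 10.8
tool_pos: [0.6403, -0.0377, 0.1331]
eef_rot: [-3.141, 0.004, 3.111]
wrist_force: [0.9, -0.6, 0.2]
gripper_width: 0.0003
gripper_force: 0.0
```

```bash
python3 - <<'E'
from h import *
o=observe();print(o["tool_pos"],o["eef_rot"],o["wrist_force"],o["joint_positions"].round(2))
a=capture("top");b=capture("scene")
for n,c in(("top",a),("scene",b)):
  for q,z in(("blank_near_end",.037),("blank_far_end",.037),("stop_face",.037),("lever_tip",.032),("cam_pivot",.032)):
   for r in spot_point(n,q)[:4]:
    w=ray(c,r["at"][::-1],z)
    if w[1]<.3:print(n,q,round(r["confidence"],2),r["at"],w.round(4))
A=cv2.resize(a["img"][130:260,205:355],(400,347),interpolation=cv2.INTER_CUBIC)
B=cv2.resize(b["img"][140:280,130:320],(400,295),interpolation=cv2.INTER_CUBIC)
B=cv2.copyMakeBorder(B,0,52,0,0,cv2.BORDER_CONSTANT)
save("v3",np.hstack([A,B]))
E
```

```text
[ 0.64034587 -0.03767675  0.13307941] [-3.14132892  0.00370642  3.11082038] [ 0.93162136 -0.61360647  0.20514522] [-0.13  0.44  1.67  0.    1.03 -1.67]
top blank_near_end 0.79 [208.6, 256.2] [0.5036 0.1503 0.037 ]
top blank_far_end 0.59 [157.7, 248.1] [0.6558 0.1774 0.037 ]
top stop_face 0.56 [156.7, 245.7] [0.6588 0.1846 0.037 ]
top stop_face 0.21 [198.4, 233.5] [0.5325 0.2172 0.037 ]
top lever_tip 0.21 [208.6, 257.9] [0.5044 0.1455 0.032 ]
top cam_pivot 0.89 [179.1, 280.6] [0.5935 0.0803 0.032 ]
scene blank_near_end 0.71 [199.1, 261.4] [0.5118 0.1461 0.037 ]
scene blank_far_end 0.89 [243.4, 230.0] [0.6625 0.1899 0.037 ]
scene lever_tip 0.63 [176.9, 182.7] [ 0.5993 -0.0571  0.032 ]
scene cam_pivot 0.74 [204.3, 220.1] [0.5944 0.0823 0.032 ]
```

View pics/v3.png

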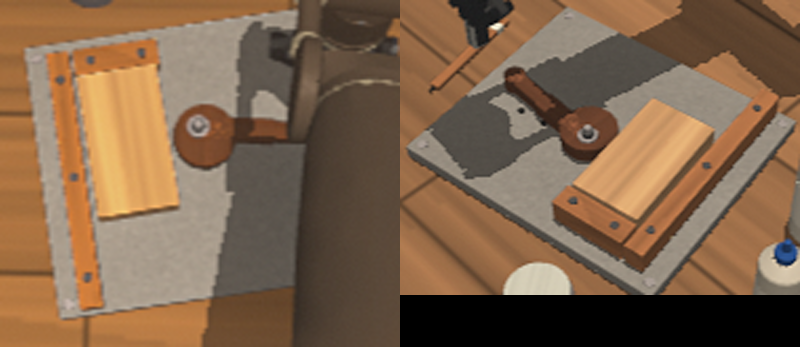

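The blank sits flush on the stop and the lever is still open. Next I'll go down on the far side of the arm.

Call:
{"api": "play_rows", "payload": {
  "motion": [255,0,0,-0.03,0,255,0,0,-0.06,0,255,0,0,-0.085,0,255,0,0,-0.098,0,255,0,0,-0.098,0]
}}

```text
t: 12.02
tool_pos: [0.6373, -0.036, 0.0334]
eef_rot: [3.141, -0.002, 3.112]
wrist_force: [-0.4, -0.5, 0.3]
gripper_width: 0.0002
gripper_force: 0.0
```

```bash
python3 - <<'E'
from h import *
o=observe();print(o["tool_pos"],o["eef_rot"][2],o["wrist_force"])
p=np.array([.5960,.0835]);y=.1637
b=capture("scene");print([ray(b,k,.018).round(3) for k in((187.5,192),(198,199))])
ex=np.array([np.cos(y),np.sin(y)]);ey=np.array([-ex[1],ex[0]])
for t in np.arange(.1,1.45,.1):
  u=-np.sin(t)*ex-np.cos(t)*ey;v=-np.cos(t)*ex+np.sin(t)*ey
  print(round(t,2),(p+.12*u-.024*v-o["tool_pos"][:2]).round(4),"yaw",round(-(t-.19)*57.3,1))
E
```

```text
[ 0.63727832 -0.03597983  0.03337137] 3.1124507869269302 [-0.4367295  -0.49691574  0.33737981]
[array([ 0.618, -0.018,  0.018]), array([0.614, 0.02 , 0.018])]
0.1 [-0.0097  0.0013] yaw 5.2
0.2 [-0.0216 -0.0013] yaw -0.6
0.3 [-0.0338 -0.0027] yaw -6.3
0.4 [-0.046  -0.0028] yaw -12.0
0.5 [-0.0582 -0.0017] yaw -17.8
0.6 [-0.0702  0.0006] yaw -23.5
0.7 [-0.082   0.0041] yaw -29.2
0.8 [-0.0933  0.0087] yaw -35.0
0.9 [-0.1041  0.0144] yaw -40.7
1.0 [-0.1143  0.0212] yaw -46.4
1.1 [-0.1237  0.029 ] yaw -52.1
1.2 [-0.1323  0.0377] yaw -57.9
1.3 [-0.14    0.0472] yaw -63.6
1.4 [-0.1467  0.0574] yaw -69.3
```

Call:
{"api": "play_rows", "payload": {
  "motion": [255,-0.01,0,0,0,255,-0.0216,-0.0013,0,0,255,-0.0338,-0.0027,0,-6,255,-0.046,-0.0028,0,-12,255,-0.0582,-0.0017,0,-18]
}}

```text
t: 12.7
tool_pos: [0.5807, -0.0379, 0.0356]
eef_rot: [3.14, 0.004, 2.794]
wrist_force: [2.7, 1.4, -0.2]
gripper_width: -0.0
gripper_force: 1.4
```

Call:
{"api": "play_rows", "payload": {
  "motion": [255,-0.006,0.0011,0,-3,255,-0.012,0.0023,0,-6,255,-0.018,0.0041,0,-9,255,-0.0238,0.0058,0,-11,255,-0.0295,0.008,0,-14]
}}

```text
t: 13.32
tool_pos: [0.5518, -0.0299, 0.0355]
eef_rot: [3.139, 0.004, 2.551]
wrist_force: [4.0, 1.9, -0.6]
gripper_width: -0.0001
gripper_force: 1.8
```

Call:
{"api": "play_rows", "payload": {
  "motion": [255,-0.0044,0.002,0,-2.3,255,-0.0088,0.0042,0,-4.6,255,-0.0131,0.0065,0,-7,255,-0.0174,0.009,0,-9,255,-0.0216,0.0116,0,-11.5]
}}

```text
t: 13.95
tool_pos: [0.5306, -0.0185, 0.0355]
eef_rot: [3.138, 0.004, 2.351]
wrist_force: [4.4, 0.7, 0.7]
gripper_width: -0.0
gripper_force: 1.8
```

Call:
{"api": "play_rows", "payload": {
  "motion": [255,-0.003,0.002,0,-1.7,255,-0.006,0.0042,0,-3.4,255,-0.0089,0.0064,0,-5.1,255,-0.0117,0.0088,0,-6.8,255,-0.0144,0.0113,0,-8.5]
}}

```text
t: 14.58
tool_pos: [0.5141, -0.0071, 0.0343]
eef_rot: [-3.141, 0.0, 2.203]
wrist_force: [3.5, 0.1, 1.5]
gripper_width: 0.0001
gripper_force: 1.6
```

Call:
{"api": "play_rows", "payload": {
  "motion": [255,-0.0026,0.0026,0,-1.7,255,-0.0052,0.0052,0,-3.4,255,-0.0077,0.0079,0,-5.1,255,-0.0101,0.0106,0,-6.8,255,-0.0125,0.0134,0,-8.5]
}}

```text
t: 15.2
tool_pos: [0.5015, 0.0064, 0.0342]
eef_rot: [-3.141, -0.0, 2.054]
wrist_force: [3.2, -0.9, 1.9]
gripper_width: -0.0004
gripper_force: 1.4
```

```bash
python3 - <<'E'
from h import *
o=observe();print(o["tool_pos"],o["wrist_force"])
b=capture("scene")
for q,z in(("blank_near_end",.037),("blank_far_end",.037),("lever_tip",.032)):
   for r in spot_point("scene",q)[:3]: print(q,round(r["confidence"],2),r["at"],ray(b,r["at"][::-1],z).round(4))
save("v4",cv2.resize(b["img"][140:280,160:320],(686,600),interpolation=cv2.INTER_CUBIC))
E
```

```text
[0.50153346 0.0064113  0.03418898] [ 3.23495229 -0.8823248   1.94066063]
blank_near_end 0.9 [359.1, 382.7] [0.6439 0.6009 0.037 ]
blank_near_end 0.66 [204.9, 265.3] [0.5188 0.1663 0.037 ]
blank_near_end 0.61 [239.2, 380.9] [0.4031 0.4317 0.037 ]
blank_far_end 0.9 [307.5, 361.0] [0.5824 0.5045 0.037 ]
blank_far_end 0.64 [190.1, 413.8] [0.211  0.4015 0.037 ]
blank_far_end 0.62 [244.1, 229.9] [0.6641 0.1912 0.037 ]
```

View pics/v4.png

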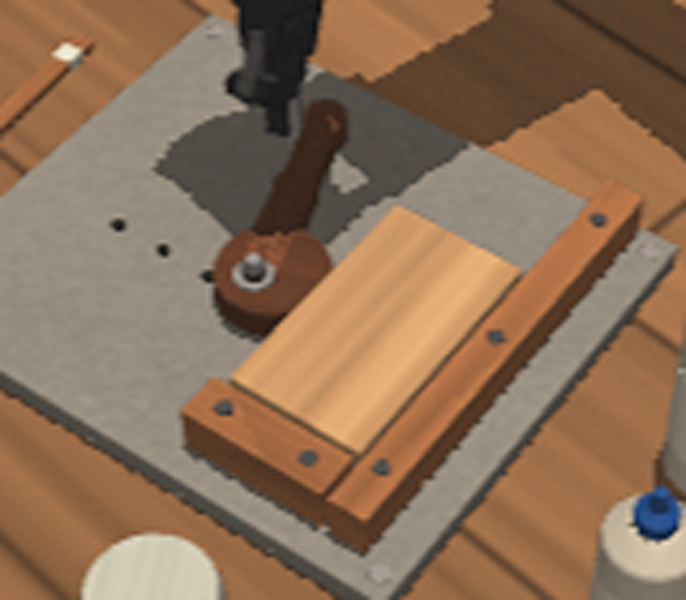

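The blank is nearly on the fence and the cam bears on it. The small dots are just holes in the board. I'll keep pressing until it jams.

Call:
{"api": "play_rows", "payload": {
  "motion": [255,-0.0015,0.0019,0,-1,255,-0.003,0.0038,0,-2,255,-0.0045,0.0058,0,-3,255,-0.006,0.0078,0,-4.5,255,-0.0075,0.0098,0,-5.7]
}}

```text
t: 16.02
tool_pos: [0.4959, 0.0136, 0.0345]
eef_rot: [3.14, 0.006, 1.959]
wrist_force: [5.2, -14.1, -2.5]
gripper_width: -0.0003
gripper_force: 6.4
```

Call:
{"api": "play_rows", "payload": {
  "motion": [255,-0.0007,0.001,0,0,255,-0.001,0.0015,0,0,255,-0.001,0.0015,0,0,255,-0.001,0.0015,0,0,255,-0.001,0.0015,0,0]
}}

```text
t: 16.65
tool_pos: [0.4955, 0.0143, 0.0345]
eef_rot: [3.14, 0.007, 1.96]
wrist_force: [4.9, -12.3, -3.3]
gripper_width: -0.0001
gripper_force: 6.1
```

Call:
{"api": "play_rows", "payload": {
  "motion": [255,-0.0007,0.001,0,0,255,-0.0014,0.002,0,0,255,-0.0014,0.002,0,0,255,-0.0014,0.002,0,0,255,-0.0014,0.002,0,0]
}}

```text
t: 17.27
tool_pos: [0.4951, 0.0157, 0.0348]
eef_rot: [3.138, 0.009, 1.96]
wrist_force: [7.3, -15.0, -3.9]
gripper_width: 0.0
gripper_force: 8.6
```

Jammed at about 17 N. Backing off away from the arm, then up.

Call:
{"api": "play_rows", "payload": {
  "motion": [255,0.003,-0.005,0,0,255,0.009,-0.015,0,0,255,0.018,-0.03,0,0,255,0.018,-0.035,0.04,0,255,0.018,-0.035,0.09,0]
}}

```text
t: 17.9
tool_pos: [0.5082, -0.016, 0.1234]
eef_rot: [-3.137, -0.003, 1.956]
wrist_force: [1.2, -0.3, 0.7]
gripper_width: -0.0001
gripper_force: 0.0
```

Call:
{"api": "play_rows", "payload": {
  "motion": [255,-0.04,-0.04,0.02,0,255,-0.07,-0.08,0.04,0,255,-0.1,-0.12,0.05,0,255,-0.1,-0.16,0.05,0,255,-0.1,-0.16,0.05,0]
}}

```text
t: 18.52
tool_pos: [0.4098, -0.1778, 0.1747]
eef_rot: [3.141, 0.001, 1.952]
wrist_force: [-0.3, 0.3, -0.1]
gripper_width: 0.0
gripper_force: 0.0
```

```bash
python3 - <<'E'
from h import *
o=observe();print(o["t"],o["tool_pos"],o["wrist_force"])
a=capture("top");b=capture("scene")
p=np.array([.5960,.0835])
for n,c in(("top",a),("scene",b)):
  for q,z in(("blank_near_end",.037),("blank_far_end",.037),("lever_tip",.032)):
   for r in spot_point(n,q)[:4]:
    w=ray(c,r["at"][::-1],z)
    if w[1]<.3:print(n,q,round(r["confidence"],2),w.round(4), round(np.arctan2(-(w-[*p,0])[0],-(w-[*p,0])[1])+.164,3) if q=="lever_tip" else "")
A=cv2.resize(a["img"][130:260,205:355],(400,347),interpolation=cv2.INTER_CUBIC)
B=cv2.resize(b["img"][140:280,130:320],(400,295),interpolation=cv2.INTER_CUBIC)
B=cv2.copyMakeBorder(B,0,52,0,0,cv2.BORDER_CONSTANT)
save("v5",np.hstack([A,B]))
E
```

```text
18.525 [ 0.40978164 -0.1778335   0.17468568] [-0.3015027   0.3196046  -0.12182699]
top blank_near_end 0.55 [0.5024 0.15   0.037 ] 
top blank_far_end 0.69 [0.6533 0.1863 0.037 ] 
top lever_tip 0.71 [0.4713 0.0374 0.032 ] 1.381
scene blank_near_end 0.94 [0.5024 0.1469 0.037 ] 
scene blank_far_end 0.92 [0.6609 0.1859 0.037 ] 
scene lever_tip 0.59 [0.4733 0.0167 0.032 ] 1.236
```

View pics/v5.png

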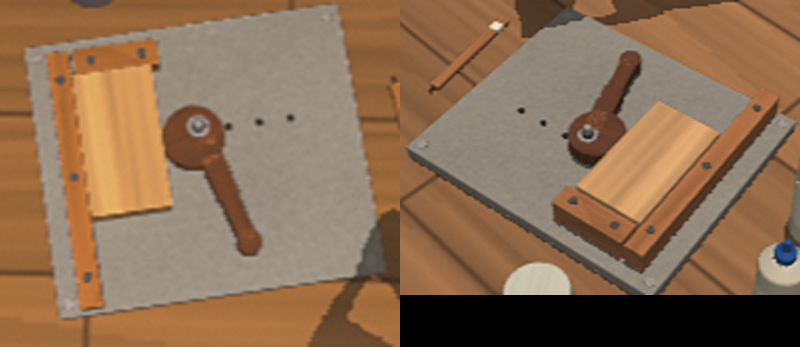

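The blank lies tight on the fence and the stop, the lever stands at about 1.3 rad and stayed put, and the robot is clear. Handing in.

```bash
python3 -c "
from plant import *
print(job_done())"
```

```text
the job is handed in; nothing more can be done
None
```

I pushed the blank home on the end stop, jammed the cam lever at about 1.3 rad and handed the job in at about 18.5 s. The last pictures showed the blank tight on stop and fence with the robot clear, but no verdict came back.

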